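# Clear the boatbuilder's bench: cleats, sheaves and hammer to their containers

### The arm

A 7-joint arm with a two-finger parallel gripper is mounted at the origin on the work surface. World frame = base frame: x ahead of the robot, y to its left, z up, the work surface at z = 0. Lengths are in m, angles in rad, forces in N, time in s.
With the tool pointing down it reaches from about 0.425 to 0.95 m from the base axis. Payload 4.7 kg.
Tool frame: the origin (TCP) lies midway between the tips of the shut fingers; the grasp point (between the pads) lies 19 mm behind it; z points along the fingers, y is the line along which they close (so a half turn about z gives the same grasp; the last joint's range is limited). The gripper opens to 85 mm and grips with 20 to 120 N. Pads are 22 mm wide; open, the fingers measure 114 mm over their backs; the gripper's body (76 mm by 85 mm) begins 54 mm behind the grasp point. The pads swing forward as they close: fully open they stand 13 mm farther back than shut.
Start: joints at [-1.138, 0.469, -0.049, 1.532, 0.024, 1.141, -0.082], TCP at [0.301, 0.604, 0.231] pointing down, gripper open.
Joint ranges: [-2.59, 2.59], [-0.33, 1.99], [-1.39, 1.29], [0.1, 2.45], [-1.04, 4.18], [0.21, 1.99], [-2.66, 2.66]. Speed limits (rad/s): [2.57, 2.57, 3.14, 3.14, 3.14, 3.14, 3.14].

### API

Orientations are given as a 3x3 rotation matrix whose columns are the frame's x, y, z axes.
In Python, from plant import env, vision gives the robot as it stands. The module is installed in compiled form; this text tells all that it offers.
- The arm moves only by the tool apply_moves, never from a script. Its argument "plan" is a list of rows, each a list of 7 numbers: the shift along the tool's x, y, z in cm, then the turn, a rotation vector about the tool's x, y, z in degrees, then the closure, from 0 (fully open) to 1 (shut). In form: [[dx, dy, dz, ax, ay, az, grip], ...]. A call has 1 to 8 rows; each row is the pose to reach, as a shift and turn from the pose commanded when the call began, along the tool's axes at that moment; what a row does not reach only later rows make up. A row lasts 1/8 s, in which the tool goes at most 62.5 mm and 10.7 degrees, less where a joint would pass 70% of its speed; a pose out of reach is approached as far as the arm can. A call with a gripper value outside its range is refused whole. The fingers move at their own pace and stop on an object; "squeeze" is the grip in N (left out, the last holds). Time passes only in rows, so rows that repeat a pose let the fingers close. It gives the time, the measured TCP pose, the force, the opening and the grip force at its end, in the units of the state.
- env.get_obs(): the state, without advancing time (a new reading comes with each control period).
- vision.snapshot(name): name is "scene" or "top" or "wrist"; returns a dict with "pixels" (400x640x3 uint8, blue, green, red), "K" (3x3 intrinsics, pixels), "extrinsics" (4x4, takes a point from world to camera coordinates); the wrist camera has in their place "T_tool_cam" (4x4, takes a point from camera to tool coordinates, whose origin is the TCP and whose axes are the flange's). Camera axes: x right, y up, looking along -z (the intrinsics and any distortion apply to the point x, -y, -z); pixel columns grow to the right and rows downward; lengths in m; the calibration is good to about 2 mm. The wrist camera is an equidistant fisheye: a pixel r from the principal point sees the ray r / f radians off the axis. A picture is of the moment at which its call begins: read the wrist's pose just before it. There is no depth.
- env.hand_in(): hands the job in; it is judged then, once.
The state is a dict: "time_s": time; "joints": joint angles; "qvel": joint speeds; "joint_torque": joint torques, N m; "ee_pos": TCP position; "orientation": TCP orientation; "force": force on the tool from outside, world axes, zero at the start; "torque": the same for the moment, N m; "grip_width": opening from 0.0 (shut) to 1.0 (fully open); "finger_force": force on a finger pad.
Only numpy, scipy, OpenCV 4.12 (cv2) and the standard library are available. Lean on these libraries where they do the work, as an engineer would, in place of code of your own. Each camera call takes 0.05 s, during which the arm holds its last target. There are 200 camera calls.

### The job

Clear the loose work off the bench: put both mooring cleats side by side in the square-cornered wooden box, standing on their feet, both pulley sheaves side by side flat in the round steel dish, and the hammer flat in the long plywood tool tray. The hammer has a heavy head, so pick it up at its balance point and keep it level all the way. Leave the glue bottle standing where it is.

Things in the scene. Friction and masses are not known exactly. Their poses are not given: they have to be found in the camera images.
- cleat1_mid (a point): A mooring cleat of cast aluminium, standing on its foot (60 x 22 mm, 7 mm thick), with a waist 34 mm long, 22 mm wide, and two horns (a bar 16 mm thick, 100 mm tip to tip) on top; 43 mm high. The point is its centre, 21 mm above its underside; x along the horns, z up; take it by the waist, across y.
- cleat2_mid (a point): The other mooring cleat of cast aluminium, standing on its foot (60 x 22 mm, 7 mm thick), with a waist 34 mm long, 22 mm wide, and two horns (a bar 16 mm thick, 100 mm tip to tip) on top; 43 mm high. The point is its centre, 21 mm above its underside; x along the horns, z up; take it by the waist, across y (the same as the first).
- sheave1_mid (a point): A pulley sheave (grooved wheel) of brass with a dark bore, 48 mm across, 22 mm thick, lying flat. The point is its centre, 11 mm above its underside; z is its axle; take it across its diameter.
- sheave2_mid (a point): The other pulley sheave (grooved wheel) of brass with a dark bore, 48 mm across, 22 mm thick, lying flat. The point is its centre, 11 mm above its underside; z is its axle; take it across its diameter (the same as the first).
- hammer_balance (a point): Steel hammer with black rubber grip, 205 mm long, 0.3-0.55 kg, lying flat. The point is its balance point, on the bare shaft (16 mm wide and high), 11 mm above its underside; x points along the shaft to the head, z up. Head (22 mm along x, 80 along y, 22 high) centred 44 mm ahead of the point; grip (24 mm wide, 22 high) from 30 to 150 mm behind it. Close the fingers across y.
- cleat_box: Fixed open wooden box for the cleats, dark wood, 150 mm along its x, 200 mm along its y, 45 mm high, walls and floor 8 mm thick. Origin: centre of its underside; z up.
- dish: Fixed open round dish of steel for the sheaves, 180 mm across outside, 30 mm high, wall 4 mm, floor 5 mm thick. Origin: centre of its underside; z up.
- tool_tray: Fixed long open tray of pale plywood for the hammer, 140 mm along its x, 270 mm along its y, 35 mm high, walls and floor 6 mm thick. Origin: centre of its underside; z up. The hammer goes along its y, head to either end, so the balance point comes to about 50 mm from the middle.
- glue: Yellow glue bottle with orange cap, 56 mm across and 160 mm high, standing loose on the bench beyond the containers; not to be moved. Origin: centre of its underside; z up.

How it is judged:
By the outcome, as a careful person would: the job done as asked, in the order asked, and still so for the second after the job is handed in, with the robot touching nothing.
It also fails if it takes over 128 s, if anything falls off the work surface, if the arm or the gripper's body presses on something with over 40 N, if the wrist force passes 120 N, or if a joint passes its speed limit or range.

## Working session

There is one attempt and no reset: what is moved stays moved. The work goes in short steps, Python scripts to look and compute and a tool call to move; the robot and the scene stay as the last step left them, time stands still between calls to the robot, and variables do not carry over. Pictures are saved under pics/ and viewed, at most 14 in all, crops included, and the job is handed in when it is done.

Besides the shell and the picture viewer there is one more tool, called after "Call:" as a command line: name --pt "numbers of a row" for each row, then --argument value for the rest. apply_moves: Moves the arm, as the interface text tells. Its arguments: {"type":"object","properties":{"plan":{"type":"array","items":{"type":"array","items":{"type":"number"}}},"squeeze":{"type":"number"}},"required":["plan"]}

```bash
ls; mkdir -p pics
python3 - <<'E'
from plant import env, vision
import cv2,numpy as np
np.set_printoptions(precision=4,suppress=True)
o=env.get_obs()
for k,v in o.items(): print(k,np.array(v))
for n in ("top","scene"):
    s=vision.snapshot(n); cv2.imwrite(f"pics/{n}0.png",s["pixels"]); print(n,s["K"],s["extrinsics"],[k for k in s])
E
```

```text
pics
time_s 0.0
joints [-1.1379  0.4695 -0.0486  1.5337  0.0241  1.141  -0.0823]
qvel [-0.0012 -0.0003  0.0004 -0.0028 -0.0001 -0.0017  0.0015]
joint_torque [ -0.0008 -51.0299  -0.0479 -23.7729   0.0104   0.0075  -0.    ]
ee_pos [0.3005 0.6038 0.2302]
orientation [[-0.8953  0.4455 -0.0008]
 [ 0.4455  0.8953 -0.0018]
 [-0.0001 -0.0019 -1.    ]]
force [ 0.0489 -0.2556  0.1249]
torque [ 0.0034 -0.0336 -0.0037]
finger_force 0.0
grip_width 0.9980787295221707
top [[477.0687   0.     330.6061]
 [  0.     477.0687 203.3931]
 [  0.       0.       1.    ]] [[-0.0159 -0.9999 -0.0025  0.0089]
 [ 0.9967 -0.016   0.0798 -0.5532]
 [-0.0798 -0.0013  0.9968 -1.1951]
 [ 0.      0.      0.      1.    ]] ['pixels', 'K', 'extrinsics']
scene [[472.5907   0.     325.4586]
 [  0.     472.5907 197.5194]
 [  0.       0.       1.    ]] [[ 0.4461  0.8949 -0.0108 -0.2288]
 [-0.7716  0.3907  0.5021  0.4057]
 [ 0.4535 -0.2156  0.8648 -1.4082]
 [ 0.      0.      0.      1.    ]] ['pixels', 'K', 'extrinsics']
```

View pics/top0.png

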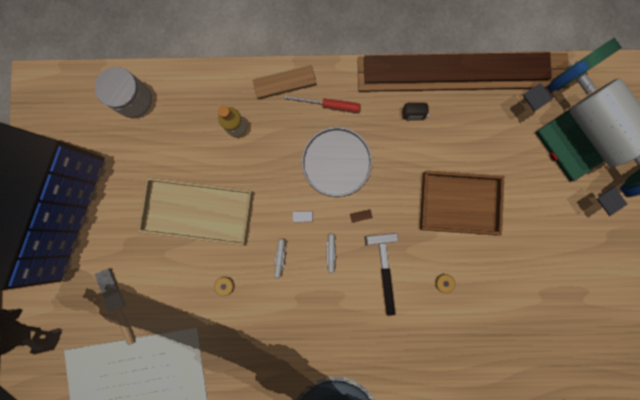

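View pics/scene0.png

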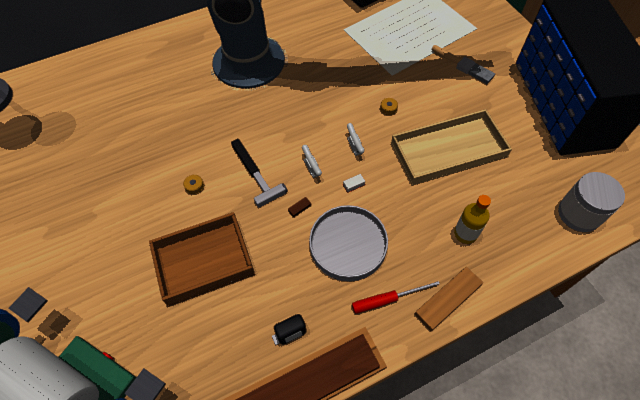

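Top view: the cleats are at about (280,258) and (332,253), the sheaves at (224,286) and (446,284), and the hammer head at (381,239) with its grip at (389,295). The box is at (461,203), the dish at (337,162), the tray at (197,212) and the glue at (231,122). Next I'll measure them.

```bash
cat > h.py <<'E'
import numpy as np, cv2
from plant import env, vision
np.set_printoptions(precision=4,suppress=True)
def proj(s,P):
    E=s["extrinsics"];c=np.atleast_2d(P)@E[:3,:3].T+E[:3,3]
    c=c*[1,-1,-1]; p=c@s["K"].T; return p[:,:2]/p[:,2:]
def ray(s,uv):
    E=s["extrinsics"];R=E[:3,:3];uv=np.atleast_2d(uv).astype(float)
    d=np.c_[uv,np.ones(len(uv))]@np.linalg.inv(s["K"]).T*[1,-1,-1]
    return -R.T@E[:3,3], d@R
def plane(s,uv,z):
    c,d=ray(s,uv); return c+d*((z-c[2])/d[:,2])[:,None]
def wray(s,o,uv):
    uv=np.atleast_2d(uv).astype(float);K=s["K"]
    x=(uv[:,0]-K[0,2])/K[0,0];y=(uv[:,1]-K[1,2])/K[1,1];r=np.hypot(x,y)+1e-12
    d=np.c_[np.sin(r)*x/r,-np.sin(r)*y/r,-np.cos(r)]
    T=s["T_tool_cam"];R=np.array(o["orientation"])
    return R@T[:3,3]+o["ee_pos"], d@T[:3,:3].T@R.T
def wplane(s,o,uv,z):
    c,d=wray(s,o,uv); return c+d*((z-c[2])/d[:,2])[:,None]
def blobs(im,mask_fn,amin):
    hsv=cv2.cvtColor(im,cv2.COLOR_BGR2HSV).astype(int)
    m=mask_fn(*np.moveaxis(hsv,2,0)).astype(np.uint8)
    n,l,st,ce=cv2.connectedComponentsWithStats(m)
    return [(st[i],ce[i],l==i) for i in range(1,n) if st[i,4]>=amin]
E
python3 - <<'E'
from h import *
s=vision.snapshot("top");im=s["pixels"]
c=cv2.resize(im[145:325,200:510],None,fx=2.58,fy=2.58,interpolation=cv2.INTER_CUBIC)
cv2.imwrite("pics/crop1.png",c)
hsv=cv2.cvtColor(im,cv2.COLOR_BGR2HSV)
for p in [(280,258),(332,253),(218,286),(440,284),(381,239),(385,260),(389,295),(300,300),(337,162),(461,203),(197,212)]: print(p,hsv[p[1],p[0]])
print("grey")
for st,ce,m in blobs(im[140:330,200:510],lambda h,s,v:(s<60)&(v>80),30):
    ys,xs=np.nonzero(m);r=cv2.minAreaRect(np.c_[xs,ys].astype(np.float32));print(ce+[200,140],st,r)
E
```

```text
(280, 258) [ 15   7 144]
(332, 253) [ 15   4 144]
(218, 286) [ 19 143 157]
(440, 284) [ 18 152 153]
(381, 239) [170   5 153]
(385, 260) [150   2 156]
(389, 295) [12 43 30]
(300, 300) [ 16 110 142]
(337, 162) [  0   7 153]
(461, 203) [ 13 145 116]
(197, 212) [ 18  92 152]
grey
[336.5309 165.4954] [ 102    0   70   57 3377] ((136.5, 27.999996185302734), (68.99998474121094, 55.99999237060547), 0.0)
[302.4562 216.023 ] [ 93  71  20  11 217] ((102.5, 76.0), (10.0, 19.0), 90.0)
[382.4609 245.1891] [166  93  32  36 460] ((183.0148468017578, 111.14851379394531), (34.32878112792969, 31.24416732788086), 84.2894058227539)
[330.6071 252.9026] [126  94  10  39 308] ((130.5, 113.0), (38.0, 9.0), 90.0)
[279.4169 257.9479] [ 74  99  12  39 307] ((79.445556640625, 118.0445556640625), (9.253846168518066, 38.60744094848633), 5.710593223571777)
```

View pics/crop1.png

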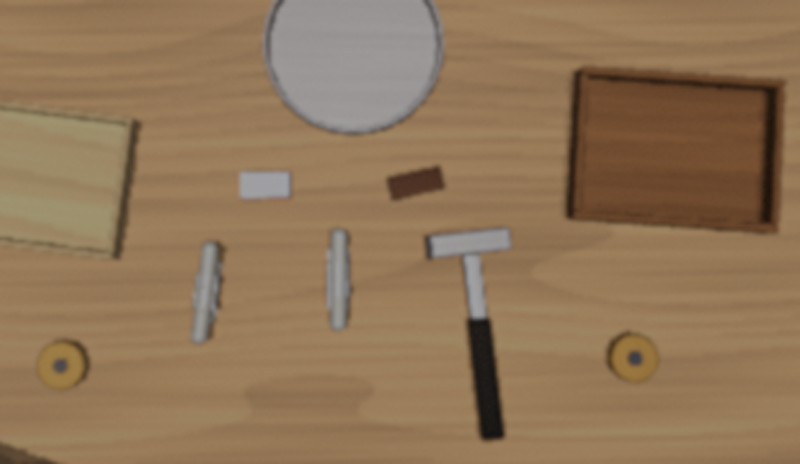

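```bash
cat > m.py <<'E'
from h import *
s=vision.snapshot("top");im=s["pixels"]
f=lambda p:(np.array(p,float)+.5)/2.58-.5+[200,145]
def seg(n,a,b,z):
    A,B=plane(s,[f(a),f(b)],z); d=A-B; print(n,(A+B)/2,"len",np.hypot(*d[:2]),"yaw",np.degrees(np.arctan2(d[1],d[0])))
seg("cl1",(211,241),(200.5,343),.038)
seg("cl2",(340,228),(338.5,330),.038)
print("sheaves",plane(s,[f((61,364)),f((634,358))],.022))
seg("hshaft",(473,258),(491,438),.02)
seg("hhead",(428,244),(510,238),.022)
print("box",C:=plane(s,[f(p) for p in [(577,67),(784,81),(776,233),(569,217)]],.045),C.mean(0),[np.linalg.norm(C[i]-C[i-1]) for i in range(4)])
print("tray",C:=plane(s,[(147,180.5),(252.5,190.5),(246,244.5),(141,234.5)],.035),C.mean(0),[np.linalg.norm(C[i]-C[i-1]) for i in range(4)])
print("dish",plane(s,[(337,162),(302.5,162),(371.5,162),(337,127.5),(337,196.5)],.03))
print("glue",plane(s,[(238,130)],0.0))
E
python3 m.py; python3 -c "
from h import *
s=vision.snapshot('scene')
cv2.imwrite('pics/sc2.png',cv2.resize(s['pixels'][85:285,140:520],None,fx=2.1,fy=2.1,interpolation=cv2.INTER_CUBIC))"
```

```text
cl1 [0.4178 0.1298 0.038 ] len 0.09853949676560878 yaw -6.338052777534171
cl2 [0.4283 0.0005 0.038 ] len 0.09824552099086839 yaw -1.7624106753728488
sheaves [[ 0.3495  0.2734  0.022 ]
 [ 0.3466 -0.2857  0.022 ]]
hshaft [ 0.3589 -0.1379  0.02  ] len 0.17508531342005862 yaw 4.322596771330682
hhead [ 0.4629 -0.1276  0.022 ] len 0.08085269630131688 yaw 93.261460767316
box [[ 0.6303 -0.2346  0.045 ]
 [ 0.6133 -0.4356  0.045 ]
 [ 0.4658 -0.4213  0.045 ]
 [ 0.4844 -0.2223  0.045 ]] [ 0.5484 -0.3285  0.045 ] [np.float64(0.1464596361902287), np.float64(0.20175012908856774), np.float64(0.14820021325202146), np.float64(0.19988260629919238)]
tray [[0.618  0.4648 0.035 ]
 [0.5882 0.1971 0.035 ]
 [0.4523 0.2138 0.035 ]
 [0.4815 0.4778 0.035 ]] [0.535  0.3384 0.035 ] [np.float64(0.13713414075662028), np.float64(0.26927402507064835), np.float64(0.13694025591707493), np.float64(0.2656053893963261)]
dish [[ 0.6584 -0.018   0.03  ]
 [ 0.6598  0.0701  0.03  ]
 [ 0.657  -0.106   0.03  ]
 [ 0.7479 -0.0195  0.03  ]
 [ 0.57   -0.0165  0.03  ]]
glue [[0.7527 0.2407 0.    ]]
```

View pics/sc2.png

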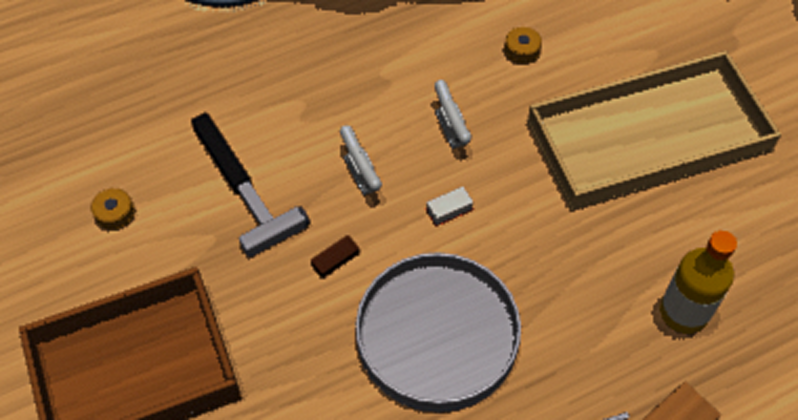

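The scene crop agrees with the top view: the cleat bars are at (360,158) and (453,112), the hammer head at (275,232), and the sheaves at (112,208) and (523,44). I'll move above cleat 1.

```bash
cat >> h.py <<'E'
from scipy.spatial.transform import Rotation as Ro
def rt(phi):  # tool down, tool y at world angle phi deg
    a=np.radians(phi);y=np.array([np.cos(a),np.sin(a),0]);z=np.array([0,0,-1.]);return np.c_[np.cross(y,z),y,z]
def rows(*tg):
    o=env.get_obs();R=np.array(o["orientation"]);p=np.array(o["ee_pos"])
    y=R[:,1];print("t",round(o["time_s"],2),"pos",p,"yang",round(np.degrees(np.arctan2(y[1],y[0])),2),"q",np.array(o["joints"]),"gw",round(o["grip_width"],3))
    for x,yy,z,phi in tg:
        print(np.round(np.r_[R.T@(np.array([x,yy,z])-p)*100,np.degrees(Ro.from_matrix(R.T@rt(phi)).as_rotvec())],2).tolist())
E
python3 -c "
from h import *
rows((.418,.13,.2,83.7))"
```

```text
t 0.25 pos [0.3006 0.6041 0.2308] yang 63.54 q [-1.1379  0.469  -0.0486  1.5331  0.0241  1.141  -0.0823] gw 0.999
[-31.63, -37.21, 3.12, -0.05, -0.01, -20.16]
```

Call:
apply_moves --pt "-31.6 -37.2 3.1 0 0 -20.2 0" --pt "-31.6 -37.2 3.1 0 0 -20.2 0" --pt "-31.6 -37.2 3.1 0 0 -20.2 0" --pt "-31.6 -37.2 3.1 0 0 -20.2 0" --pt "-31.6 -37.2 3.1 0 0 -20.2 0" --pt "-31.6 -37.2 3.1 0 0 -20.2 0" --pt "-31.6 -37.2 3.1 0 0 -20.2 0" --pt "-31.6 -37.2 3.1 0 0 -20.2 0" --squeeze 40

```text
time_s: 1.25
ee_pos: [0.4181, 0.128, 0.2004]
orientation: [[-0.994, 0.111, 0.001], [0.111, 0.994, 0.0], [-0.001, 0.0, -1.0]]
force: [0.7, 0.3, 0.4]
grip_width: 0.996
finger_force: 0.0
```

```bash
python3 -c "
from h import *
rows((.418,.13,.15,83.7))
o=env.get_obs();s=vision.snapshot('wrist');cv2.imwrite('pics/w1.png',s['pixels']);print(s['K'],s['T_tool_cam'])"
```

```text
t 1.25 pos [0.4181 0.128  0.2004] yang 83.65 q [-0.4774  0.1109  0.0908  2.1096 -0.0125  0.9209  1.0805] gw 0.996
[0.04, 0.2, 5.04, 0.02, 0.04, -0.05]
[[309.7069   0.     318.0647]
 [  0.     309.7069 200.262 ]
 [  0.       0.       1.    ]] [[ 0.0003  0.9527  0.304   0.0773]
 [ 1.     -0.0004  0.0002  0.    ]
 [ 0.0003  0.304  -0.9527 -0.1428]
 [ 0.      0.      0.      1.    ]]
```

View pics/w1.png

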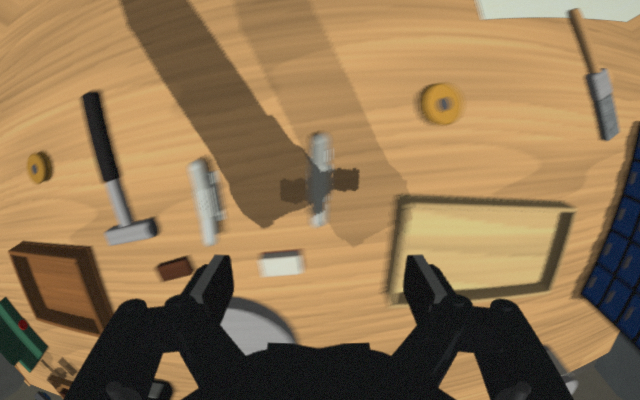

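The wrist view shows cleat 1's bar from (320,132) to (318,226), cleat 2's from (199,159) to (210,243), and sheave 1 at (441,103). I'll compare these with the top-view estimates.

```bash
python3 -c "
from h import *
o=env.get_obs();s=vision.snapshot('wrist')
cv2.imwrite('pics/w2.png',np.hstack([cv2.resize(s['pixels'][115:255,a:a+100],None,fx=4,fy=4,interpolation=cv2.INTER_CUBIC) for a in (270,160)]))
for a,b in [((320,132),(318,226)),((199,159),(210,243))]:
  P=wplane(s,o,[a,b],.036);d=P[1]-P[0];print(P.mean(0),np.linalg.norm(d),np.degrees(np.arctan2(d[1],d[0])))
print(wplane(s,o,[(440,103),(38,167),(132,231)],.022))
rows((.418,.13,.09,83.7))"
```

```text
[0.4189 0.1213 0.036 ] 0.09964909505515931 -7.977620159307091
[ 0.4277 -0.0063  0.036 ] 0.09718750939684576 -5.785610402644308
[[ 0.3508  0.2599  0.022 ]
 [ 0.3442 -0.2867  0.022 ]
 [ 0.4571 -0.1272  0.022 ]]
t 1.35 pos [0.4186 0.1246 0.2001] yang 83.16 q [-0.4753  0.111   0.0953  2.1103 -0.011   0.9217  1.0775] gw 1.004
[0.12, 0.55, 11.01, -0.11, 0.0, -0.54]
```

View pics/w2.png

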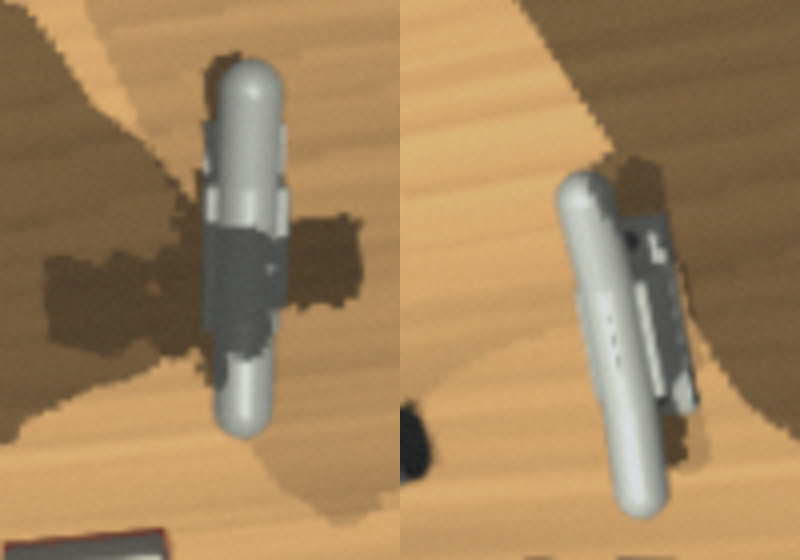

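Call:
apply_moves --pt "0.1 0.2 4 0 0 -0.5 0" --pt "0.1 0.2 8 0 0 -0.5 0" --pt "0.1 0.2 8 0 0 -0.5 0" --pt "0.1 0.2 8 0 0 -0.5 0" --pt "0.1 0.2 8 0 0 -0.5 0"

```text
time_s: 1.98
ee_pos: [0.4183, 0.1333, 0.1218]
orientation: [[-0.995, 0.1, 0.003], [0.1, 0.995, 0.001], [-0.003, 0.002, -1.0]]
force: [-0.1, -0.5, -0.6]
grip_width: 0.999
finger_force: 0.0
```

```bash
python3 -c "
from h import *
for i in range(2):
  rows((.418,.13,.006,83.7))
  o=env.get_obs();s=vision.snapshot('wrist')
cv2.imwrite('pics/w3.png',cv2.resize(s['pixels'][90:290,160:400],None,fx=3,fy=3,interpolation=cv2.INTER_CUBIC))
np.savez('w3.npz',p=o['ee_pos'],R=o['orientation'],K=s['K'],T=s['T_tool_cam'])
"
```

```text
t 1.98 pos [0.4183 0.1333 0.1218] yang 84.26 q [-0.4761  0.2288  0.082   2.1904 -0.0285  0.72    1.0957] gw 0.999
[0.03, -0.35, 11.58, 0.1, 0.16, 0.56]
t 2.02 pos [0.4181 0.1332 0.1217] yang 84.25 q [-0.476   0.2288  0.082   2.1908 -0.0286  0.7198  1.0957] gw 1.0
[0.01, -0.34, 11.57, 0.1, 0.15, 0.55]
```

View pics/w3.png

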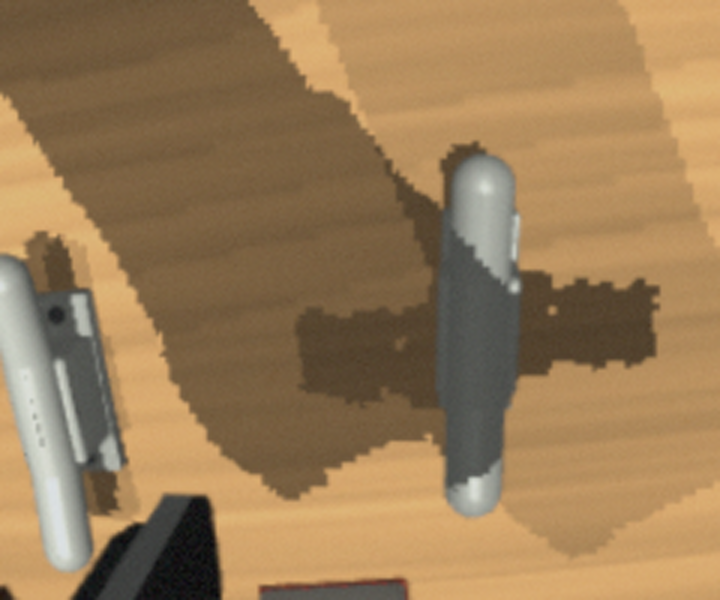

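```bash
python3 -c "
from h import *
d=np.load('w3.npz');o=dict(ee_pos=d['p'],orientation=d['R']);s=dict(K=d['K'],T_tool_cam=d['T'])
g=lambda *c:np.array(c)/3+[160,90]
for a,b in [((485,152),(472,518)),((4,255),(72,572))]:
  P=wplane(s,o,[g(*a),g(*b)],.036);e=P[1]-P[0];print(P.mean(0),np.linalg.norm(e),np.degrees(np.arctan2(e[1],e[0])))
rows((.418,.13,.006,83.7))"
```

```text
[0.4185 0.1343 0.036 ] 0.10134590592653113 -7.584346808411434
[0.4295 0.0043 0.036 ] 0.10077052398337054 -3.2133600641059994
t 2.08 pos [0.4179 0.133  0.1215] yang 84.25 q [-0.476   0.229   0.0821  2.1911 -0.0285  0.7197  1.0958] gw 1.002
[-0.01, -0.32, 11.55, 0.08, 0.13, 0.55]
```

Call:
apply_moves --pt "0 -0.1 5 0 0 1.2 0" --pt "0 -0.1 9 0 0 1.2 0" --pt "0 -0.1 11.5 0 0 1.2 0" --pt "0 -0.1 11.5 0 0 1.2 0" --pt "0 -0.1 11.5 0 0 1.2 1" --pt "0 -0.1 11.5 0 0 1.2 1" --pt "0 -0.1 11.5 0 0 1.2 1" --pt "0 -0.1 11.5 0 0 1.2 1" --squeeze 40

```text
time_s: 3.08
ee_pos: [0.4176, 0.1321, 0.0062]
orientation: [[-0.993, 0.121, 0.002], [0.121, 0.993, 0.001], [-0.001, 0.001, -1.0]]
force: [-0.3, 1.3, 6.9]
grip_width: 0.25
finger_force: 39.6
```

```bash
python3 -c "
from h import *
rows((.418,.132,.12,83),(.5445,-.3703,.12,85.1))"
```

```text
t 3.08 pos [0.4176 0.1321 0.0062] yang 83.05 q [-0.453   0.4507  0.0613  2.265  -0.0654  0.4256  1.1112] gw 0.25
[-0.05, 0.01, -11.38, 0.07, 0.08, 0.05]
[-18.69, -48.32, -11.41, 0.07, 0.08, -2.05]
```

Call:
apply_moves --pt "0 0 -6 0 0 0 1" --pt "0 0 -11.4 0 0 0 1" --pt "-18.7 -48.3 -11.4 0 0 -2 1" --pt "-18.7 -48.3 -11.4 0 0 -2 1" --pt "-18.7 -48.3 -11.4 0 0 -2 1" --pt "-18.7 -48.3 -11.4 0 0 -2 1" --pt "-18.7 -48.3 -11.4 0 0 -2 1" --pt "-18.7 -48.3 -11.4 0 0 -2 1"

```text
time_s: 4.08
ee_pos: [0.5089, -0.2336, 0.1192]
orientation: [[-0.996, 0.086, -0.0], [0.086, 0.996, 0.001], [0.0, 0.001, -1.0]]
force: [1.3, 0.1, -1.7]
grip_width: 0.25
finger_force: 40.0
```

Call:
apply_moves --pt "-7.5 -19.4 0 0 0 0 1" --pt "-7.5 -19.4 0 0 0 0 1" --pt "-7.5 -19.4 0 0 0 0 1" --pt "-7.5 -19.4 0 0 0 0 1"

```text
time_s: 4.58
ee_pos: [0.5655, -0.4367, 0.1186]
orientation: [[-0.996, 0.091, -0.001], [0.091, 0.996, -0.002], [0.001, -0.003, -1.0]]
force: [-0.5, 1.2, -2.3]
grip_width: 0.253
finger_force: 40.0
```

```bash
python3 -c "
from h import *
rows((.5445,-.3703,.016,85.1))
o=env.get_obs();s=vision.snapshot('wrist');o=env.get_obs();s=vision.snapshot('wrist');
cv2.imwrite('pics/w4.png',s['pixels'])
np.savez('w4.npz',p=o['ee_pos'],R=o['orientation'],K=s['K'],T=s['T_tool_cam'])
rows((.5445,-.3703,.016,85.1))"
```

```text
t 4.58 pos [ 0.5655 -0.4367  0.1186] yang 84.77 q [ 0.4265  0.6395  0.2626  1.5473 -0.1845  0.9789  2.2221] gw 0.253
[2.69, 6.44, 10.25, -0.15, -0.06, -0.33]
t 4.67 pos [ 0.5657 -0.435   0.1183] yang 84.81 q [ 0.4251  0.6386  0.2618  1.5494 -0.1847  0.9782  2.2213] gw 0.245
[2.68, 6.27, 10.23, -0.09, -0.07, -0.29]
```

View pics/w4.png

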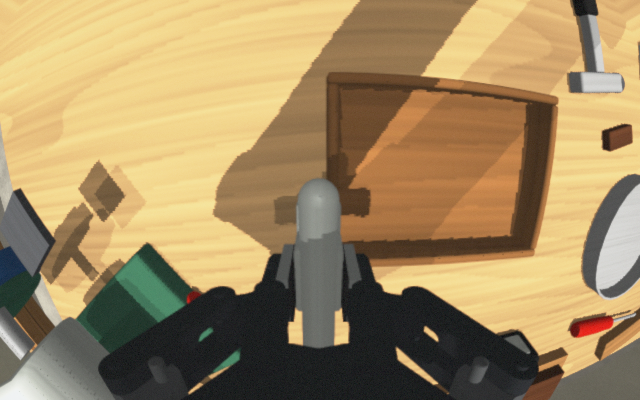

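The cleat is held level, just past the box's far wall. The box rim's outer corners are at (328,73), (558,98) and (536,256), which I'll use to check the box position.

```bash
python3 -c "
from h import *
d=np.load('w4.npz');o=dict(ee_pos=d['p'],orientation=d['R']);s=dict(K=d['K'],T_tool_cam=d['T'])
P=wplane(s,o,[(328,73),(558,98),(537,257)],.045);print(P,(P[0]+P[2])/2,np.linalg.norm(P[1]-P[0]),np.linalg.norm(P[1]-P[2]))
rows((.5445,-.370,.09,85.1),(.5445,-.370,.016,85.1))"
```

```text
[[ 0.4673 -0.4223  0.045 ]
 [ 0.4849 -0.2254  0.045 ]
 [ 0.6337 -0.2324  0.045 ]] [ 0.5505 -0.3274  0.045 ] 0.19768502867098797 0.14902564384082886
t 4.67 pos [ 0.5657 -0.435   0.1183] yang 84.81 q [ 0.4251  0.6386  0.2618  1.5494 -0.1847  0.9782  2.2213] gw 0.245
[2.69, 6.29, 2.83, -0.09, -0.07, -0.29]
[2.68, 6.3, 10.23, -0.09, -0.07, -0.29]
```

Call:
apply_moves --pt "2.7 6.2 0 0 0 -0.3 1" --pt "2.7 6.2 0 0 0 -0.3 1" --pt "2.7 6.2 0 0 0 -0.3 1" --pt "2.7 6.2 4 0 0 -0.3 1" --pt "2.7 6.2 7 0 0 -0.3 1" --pt "2.7 6.2 9 0 0 -0.3 1" --pt "2.7 6.2 9 0 0 -0.3 1"

```text
time_s: 5.55
ee_pos: [0.5447, -0.3675, 0.0279]
orientation: [[-0.997, 0.082, -0.002], [0.082, 0.997, 0.001], [0.002, 0.001, -1.0]]
force: [-1.1, -0.1, -1.1]
grip_width: 0.25
finger_force: 40.1
```

```bash
python3 -c "
from h import *
rows((.5445,-.370,.0155,85.1))"
```

```text
t 5.55 pos [ 0.5447 -0.3675  0.0279] yang 85.32 q [ 0.3703  0.6678  0.2278  1.7458 -0.2054  0.7539  2.1905] gw 0.25
[-0.0, -0.25, 1.24, 0.05, -0.14, 0.22]
```

Lower 1.25 cm, then release with a partial opening.

Call:
apply_moves --pt "0 -0.2 0.7 0 0 0 1" --pt "0 -0.2 1.2 0 0 0 1" --pt "0 -0.2 1.3 0 0 0 1" --pt "0 -0.2 1.3 0 0 0 1" --pt "0 -0.2 1.3 0 0 0 0.55" --pt "0 -0.2 1.3 0 0 0 0.55" --pt "0 -0.2 1.3 0 0 0 0.55"

```text
time_s: 6.42
ee_pos: [0.5455, -0.3697, 0.0165]
orientation: [[-0.997, 0.081, 0.0], [0.081, 0.997, -0.0], [-0.0, -0.0, -1.0]]
force: [-0.1, -0.9, -0.3]
grip_width: 0.447
finger_force: 0.0
```

```bash
python3 -c "
from h import *
rows((.5445,-.370,.15,85.1),(.429,.002,.15,87))"
```

```text
t 6.42 pos [ 0.5455 -0.3697  0.0165] yang 85.34 q [ 0.3765  0.6841  0.2227  1.7473 -0.2103  0.7329  2.197 ] gw 0.447
[0.09, -0.04, -13.35, -0.01, 0.03, 0.24]
[14.62, 36.1, -13.36, -0.01, 0.03, -1.66]
```

Call:
apply_moves --pt "0 0 -5 0 0 0 0.55" --pt "0 0 -10.5 0 0 0 0.4" --pt "14.6 36.1 -10.5 0 0 -2 0" --pt "14.6 36.1 -10.5 0 0 -2 0" --pt "14.6 36.1 -10.5 0 0 -2 0" --pt "14.6 36.1 -10.5 0 0 -2 0" --pt "14.6 36.1 -10.5 0 0 -2 0" --pt "14.6 36.1 -10.5 0 0 -2 0"

```text
time_s: 7.42
ee_pos: [0.4329, -0.0098, 0.1217]
orientation: [[-0.999, 0.047, 0.001], [0.047, 0.999, 0.0], [-0.001, 0.0, -1.0]]
force: [0.2, 1.8, 1.6]
grip_width: 0.998
finger_force: 0.0
```

```bash
python3 -c "
from h import *
rows((.429,.002,.12,87.5))"
```

```text
t 7.42 pos [ 0.4329 -0.0098  0.1217] yang 87.33 q [-0.2316  0.2208  0.1794  2.2062 -0.0599  0.7174  1.5128] gw 0.998
[0.44, 1.16, 0.17, 0.03, 0.08, -0.17]
```

Call:
apply_moves --pt "0 0 0 0 0 0 0" --pt "0 0 0 0 0 0 0"

```text
time_s: 7.68
ee_pos: [0.4339, -0.012, 0.1216]
orientation: [[-0.999, 0.046, 0.001], [0.046, 0.999, -0.0], [-0.001, -0.0, -1.0]]
force: [0.4, -0.4, 0.2]
grip_width: 1.0
finger_force: 0.0
```

```bash
python3 -c "
from h import *
rows((.429,.002,.006,87.5))"
```

```text
t 7.67 pos [ 0.4339 -0.012   0.1216] yang 87.35 q [-0.2281  0.2227  0.1812  2.2041 -0.0601  0.7181  1.5185] gw 1.0
[0.56, 1.38, 11.56, -0.01, 0.06, -0.15]
```

Call:
apply_moves --pt "0.6 1.4 4 0 0 0 0" --pt "0.6 1.4 8 0 0 0 0" --pt "0.6 1.4 11 0 0 0 0" --pt "0.6 1.4 11.5 0 0 0 0" --pt "0.6 1.4 11.5 0 0 0 1" --pt "0.6 1.4 11.5 0 0 0 1" --pt "0.6 1.4 11.5 0 0 0 1" --pt "0.6 1.4 11.5 0 0 0 1"

```text
time_s: 8.68
ee_pos: [0.4288, 0.0028, 0.0072]
orientation: [[-0.999, 0.046, 0.002], [0.046, 0.999, 0.0], [-0.002, 0.0, -1.0]]
force: [-0.7, 0.4, 6.6]
grip_width: 0.246
finger_force: 39.2
```

```bash
python3 -c "
from h import *
rows((.429,.002,.12,87.5),(.552,-.287,.12,85.1))"
```

```text
t 8.68 pos [0.4288 0.0028 0.0072] yang 87.35 q [-0.2069  0.4412  0.1236  2.2878 -0.131   0.417   1.5493] gw 0.246
[-0.05, -0.07, -11.28, 0.03, 0.1, -0.15]
[-13.67, -28.37, -11.27, 0.03, 0.1, 2.25]
```

Call:
apply_moves --pt "0 0 -5.5 0 0 0 1" --pt "0 0 -10.5 0 0 0 1" --pt "-13.7 -28.4 -10.5 0 0 2.2 1" --pt "-13.7 -28.4 -10.5 0 0 2.2 1" --pt "-13.7 -28.4 -10.5 0 0 2.2 1" --pt "-13.7 -28.4 -10.5 0 0 2.2 1" --pt "-13.7 -28.4 -10.5 0 0 2.2 1" --pt "-13.7 -28.4 -10.5 0 0 2.2 1"

```text
time_s: 9.68
ee_pos: [0.5516, -0.2934, 0.1113]
orientation: [[-0.996, 0.091, 0.001], [0.091, 0.996, -0.004], [-0.001, -0.004, -1.0]]
force: [-1.2, 0.8, -1.7]
grip_width: 0.249
finger_force: 40.1
```

Call:
apply_moves --pt "0 0 0 0 0 0 1" --pt "0 0 0 0 0 0 1"

```text
time_s: 9.93
ee_pos: [0.5514, -0.2852, 0.111]
orientation: [[-0.997, 0.082, -0.001], [0.082, 0.997, 0.002], [0.001, 0.002, -1.0]]
force: [0.1, 0.1, -0.2]
grip_width: 0.248
finger_force: 40.1
```

```bash
python3 -c "
from h import *
rows((.552,-.285,.017,85.1))"
```

```text
t 9.93 pos [ 0.5514 -0.2852  0.111 ] yang 85.28 q [ 0.2138  0.5127  0.2682  1.7948 -0.1741  0.8586  2.0518] gw 0.248
[-0.07, 0.01, 9.4, 0.09, -0.05, 0.18]
```

Call:
apply_moves --pt "0 0 4 0 0 0 1" --pt "0 0 7 0 0 0 1" --pt "0 0 8.5 0 0 0 1" --pt "0 0 9.4 0 0 0 1" --pt "0 0 9.4 0 0 0 1" --pt "0 0 9.4 0 0 0 0.55" --pt "0 0 9.4 0 0 0 0.55" --pt "0 0 9.4 0 0 0 0.55"

```text
time_s: 10.92
ee_pos: [0.5521, -0.2877, 0.0179]
orientation: [[-0.996, 0.085, 0.001], [0.085, 0.996, -0.0], [-0.001, -0.0, -1.0]]
force: [0.4, -0.3, -1.2]
grip_width: 0.451
finger_force: 0.0
```

```bash
python3 -c "
from h import *
rows((.552,-.285,.12,85.1),(.347,-.286,.12,85.1))"
```

```text
t 10.93 pos [ 0.5521 -0.2877  0.0179] yang 85.14 q [ 0.2454  0.6388  0.2313  1.8399 -0.2176  0.6862  2.0875] gw 0.451
[0.02, 0.26, -10.21, -0.02, 0.07, 0.04]
[20.44, -1.57, -10.23, -0.02, 0.07, 0.04]
```

Call:
apply_moves --pt "0 0 -5 0 0 0 0.55" --pt "0 0 -10.2 0 0 0 0.4" --pt "20.5 -1.6 -10.2 0 0 85 0" --pt "20.5 -1.6 -10.2 0 0 85 0" --pt "20.5 -1.6 -10.2 0 0 85 0" --pt "20.5 -1.6 -10.2 0 0 85 0" --pt "20.5 -1.6 -10.2 0 0 85 0" --pt "20.5 -1.6 -10.2 0 0 85 0"

```text
time_s: 11.92
ee_pos: [0.3459, -0.2862, 0.1198]
orientation: [[-0.347, 0.938, 0.001], [0.938, 0.347, 0.0], [-0.0, 0.001, -1.0]]
force: [0.2, -0.0, 0.2]
grip_width: 1.004
finger_force: 0.0
```

```bash
python3 -c "
from h import *
rows((.347,-.286,.12,0))"
```

```text
t 11.93 pos [ 0.3459 -0.2862  0.1198] yang 20.29 q [ 0.0976  0.2767  0.5916  2.1919 -0.2316  0.7306  1.1992] gw 1.004
[-0.02, 0.1, -0.02, 0.08, 0.01, 20.29]
```

Good enough at phi about 20. I'll look with the wrist camera after settling.

```bash
python3 -c "
from h import *
s=vision.snapshot('wrist');s=vision.snapshot('wrist')
o=env.get_obs();s=vision.snapshot('wrist')
cv2.imwrite('pics/w5.png',s['pixels'])
np.savez('w5.npz',p=o['ee_pos'],R=o['orientation'],K=s['K'],T=s['T_tool_cam'])
rows((.347,-.286,.003,20))"
```

```text
t 12.07 pos [ 0.3463 -0.286   0.1195] yang 20.86 q [ 0.0979  0.2775  0.5902  2.1914 -0.2307  0.7306  1.2074] gw 0.999
[-0.02, 0.07, 11.65, 0.02, 0.02, 0.86]
```

View pics/w5.png

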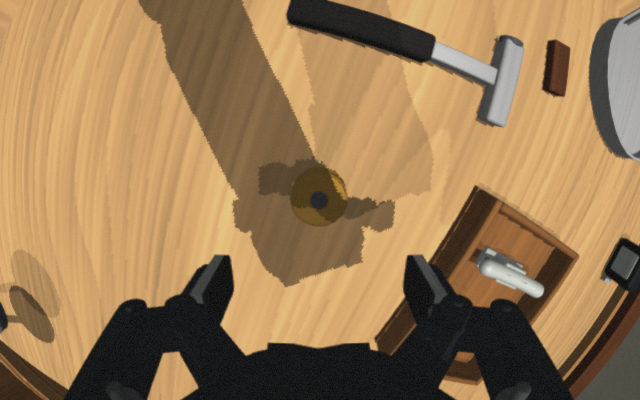

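Sheave 2's bore is at (319,200), with its rim spanning columns 291-347. One cleat is standing in the box.

```bash
python3 -c "
from h import *
d=np.load('w5.npz');o=dict(ee_pos=d['p'],orientation=d['R']);s=dict(K=d['K'],T_tool_cam=d['T'])
print(wplane(s,o,[(319,200),(319,195)],.022))
print('head, grip start, grip end',wplane(s,o,[(504,82),(434,47),(291,9)],.02))
rows((.347,-.286,.003,20))"
```

```text
[[ 0.347  -0.2847  0.022 ]
 [ 0.3455 -0.2807  0.022 ]]
head, grip start, grip end [[ 0.4594 -0.128   0.02  ]
 [ 0.3879 -0.1325  0.02  ]
 [ 0.2723 -0.1482  0.02  ]]
t 12.07 pos [ 0.3463 -0.286   0.1195] yang 20.86 q [ 0.0979  0.2775  0.5902  2.1914 -0.2307  0.7306  1.2074] gw 0.999
[-0.02, 0.07, 11.65, 0.02, 0.02, 0.86]
```

Call:
apply_moves --pt "0 0.1 5 0 0 0 0" --pt "0 0.1 9 0 0 0 0" --pt "0 0.1 11.6 0 0 0 0" --pt "0 0.1 11.6 0 0 0 0" --pt "0 0.1 11.6 0 0 0 1" --pt "0 0.1 11.6 0 0 0 1" --pt "0 0.1 11.6 0 0 0 1" --pt "0 0.1 11.6 0 0 0 1" --squeeze 40

```text
time_s: 13.08
ee_pos: [0.3478, -0.2862, 0.0047]
orientation: [[-0.354, 0.935, 0.002], [0.935, 0.354, -0.001], [-0.002, 0.002, -1.0]]
force: [-2.2, -0.0, 7.3]
grip_width: 0.543
finger_force: 39.9
```

```bash
python3 -c "
from h import *
rows((.346,-.286,.1,20),(.658,-.056,.1,0))"
```

```text
t 13.07 pos [ 0.3478 -0.2862  0.0047] yang 20.71 q [ 0.253   0.4989  0.4254  2.2548 -0.457   0.4657  1.4066] gw 0.543
[0.06, -0.14, -9.53, 0.11, 0.09, 0.71]
[10.54, 37.18, -9.48, 0.12, 0.07, 20.71]
```

Call:
apply_moves --pt "0 0 -5.5 0 0 0 1" --pt "0 0 -9.5 0 0 0 1" --pt "10.5 37.2 -9.5 0 0 20.7 1" --pt "10.5 37.2 -9.5 0 0 20.7 1" --pt "10.5 37.2 -9.5 0 0 20.7 1" --pt "10.5 37.2 -9.5 0 0 20.7 1" --pt "10.5 37.2 -9.5 0 0 20.7 1" --pt "10.5 37.2 -9.5 0 0 20.7 1"

```text
time_s: 14.08
ee_pos: [0.649, -0.0618, 0.099]
orientation: [[-0.001, 1.0, 0.001], [1.0, 0.001, 0.0], [0.0, 0.001, -1.0]]
force: [0.8, -0.9, -2.5]
grip_width: 0.545
finger_force: 43.1
```

Call:
apply_moves --pt "0 0 0 0 0 0 1" --pt "0 0 0 0 0 0 1"

```text
time_s: 14.32
ee_pos: [0.6468, -0.0638, 0.0983]
orientation: [[-0.0, 1.0, -0.001], [1.0, 0.0, -0.001], [-0.001, -0.001, -1.0]]
force: [0.5, -0.8, -1.7]
grip_width: 0.539
finger_force: 43.0
```

```bash
python3 -c "
from h import *
rows((.658,-.056,.011,0))
o=env.get_obs();s=vision.snapshot('wrist')
cv2.imwrite('pics/w6.png',s['pixels'])
np.savez('w6.npz',p=o['ee_pos'],R=o['orientation'],K=s['K'],T=s['T_tool_cam'])"
```

```text
t 14.32 pos [ 0.6468 -0.0638  0.0983] yang 0.02 q [-0.3792  0.6254  0.5993  1.7449 -0.4318  0.9072  0.4038] gw 0.539
[0.79, 1.13, 8.73, -0.06, 0.03, 0.02]
```

View pics/w6.png

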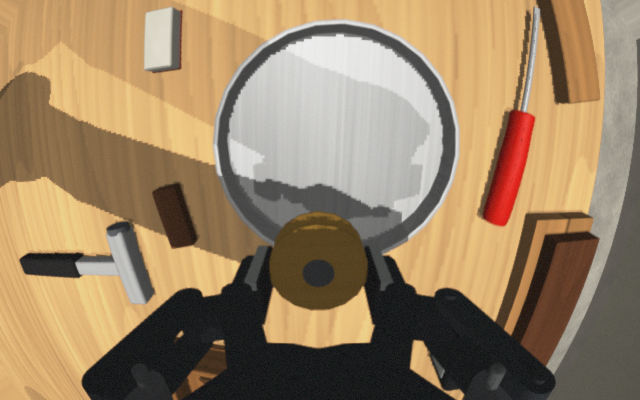

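The sheave is held level, just short of the dish. The dish rim's outer points are at (216,137), (458,137), (338,20) and (263,45).

```bash
python3 -c "
from h import *
d=np.load('w6.npz');o=dict(ee_pos=d['p'],orientation=d['R']);s=dict(K=d['K'],T_tool_cam=d['T'])
P=wplane(s,o,[(216,137),(458,137),(338,20),(263,45),(414,46)],.03)
from scipy.optimize import least_squares as ls
r=ls(lambda q:np.hypot(P[:,0]-q[0],P[:,1]-q[1])-q[2],[.66,0,.09]);print(r.x,r.fun)
rows((.658,-.056,.011,0))"
```

```text
[ 0.6624 -0.0139  0.0874] [ 0.0001 -0.0002 -0.0003 -0.      0.0004]
t 14.38 pos [ 0.6463 -0.0649  0.0985] yang -0.09 q [-0.3783  0.6248  0.6001  1.7457 -0.4319  0.9071  0.4037] gw 0.544
[0.89, 1.17, 8.74, -0.05, 0.03, -0.09]
```

Call:
apply_moves --pt "1.2 1.3 3 0 0 0 1" --pt "1.2 1.3 6 0 0 0 1" --pt "1.2 1.3 8 0 0 0 1" --pt "1.2 1.3 8.8 0 0 0 1" --pt "1.2 1.3 8.8 0 0 0 1" --pt "1.2 1.3 8.8 0 0 0 0.3" --pt "1.2 1.3 8.8 0 0 0 0.3" --pt "1.2 1.3 8.8 0 0 0 0.3"

```text
time_s: 15.38
ee_pos: [0.661, -0.0517, 0.0108]
orientation: [[0.0, 1.0, 0.001], [1.0, -0.0, 0.0], [0.0, 0.001, -1.0]]
force: [-0.2, 0.6, -0.1]
grip_width: 0.698
finger_force: 0.0
```

```bash
python3 -c "
from h import *
rows((.66,-.053,.12,0),(.35,.27,.12,0))"
```

```text
t 15.38 pos [ 0.661  -0.0517  0.0108] yang -0.01 q [-0.3434  0.7495  0.5277  1.7521 -0.5103  0.7791  0.4383] gw 0.698
[-0.13, -0.09, -10.92, 0.06, -0.01, -0.01]
[32.16, -31.09, -10.95, 0.06, -0.01, -0.01]
```

Call:
apply_moves --pt "0 0 -5 0 0 0 0.3" --pt "0 0 -11 0 0 0 0.2" --pt "32.2 -31.1 -11 0 0 0 0" --pt "32.2 -31.1 -11 0 0 0 0" --pt "32.2 -31.1 -11 0 0 0 0" --pt "32.2 -31.1 -11 0 0 0 0" --pt "32.2 -31.1 -11 0 0 0 0" --pt "32.2 -31.1 -11 0 0 0 0"

```text
time_s: 16.38
ee_pos: [0.3989, 0.2196, 0.1207]
orientation: [[0.0, 1.0, 0.001], [1.0, -0.0, 0.001], [0.001, 0.001, -1.0]]
force: [1.4, 0.9, -0.3]
grip_width: 1.001
finger_force: 0.0
```

Call:
apply_moves --pt "0 0 0 0 0 0 0"

```text
time_s: 16.5
ee_pos: [0.3964, 0.2223, 0.1201]
orientation: [[-0.01, 1.0, -0.002], [1.0, 0.01, 0.002], [0.002, -0.002, -1.0]]
force: [0.6, 0.4, 0.4]
grip_width: 0.998
finger_force: 0.0
```

```bash
python3 -c "
from h import *
rows((.35,.271,.12,0))"
```

```text
t 16.5 pos [0.3964 0.2223 0.1201] yang 0.59 q [-1.1599  0.2983  0.6674  2.1814 -0.2758  0.7438 -0.2984] gw 0.998
[4.92, -4.59, 0.03, -0.14, -0.09, 0.59]
```

Call:
apply_moves --pt "4.8 -4.6 0 0 0 0 0" --pt "4.8 -4.6 0 0 0 0 0" --pt "4.8 -4.6 0 0 0 0 0" --pt "4.8 -4.6 0 0 0 0 0"

```text
time_s: 17.0
ee_pos: [0.3555, 0.2648, 0.1205]
orientation: [[0.003, 1.0, 0.001], [1.0, -0.003, -0.0], [-0.0, 0.001, -1.0]]
force: [0.0, 0.2, -0.2]
grip_width: 1.001
finger_force: 0.0
```

```bash
python3 -c "
from h import *
s=vision.snapshot('wrist')
o=env.get_obs();s=vision.snapshot('wrist')
cv2.imwrite('pics/w7.png',s['pixels'])
np.savez('w7.npz',p=o['ee_pos'],R=o['orientation'],K=s['K'],T=s['T_tool_cam'])
rows((.35,.271,.003,0))"
```

```text
t 17.1 pos [0.3553 0.265  0.1204] yang -0.19 q [-1.2963  0.276   0.6627  2.2056 -0.2531  0.732  -0.4656] gw 1.0
[0.6, -0.53, 11.74, 0.03, 0.0, -0.19]
```

View pics/w7.png

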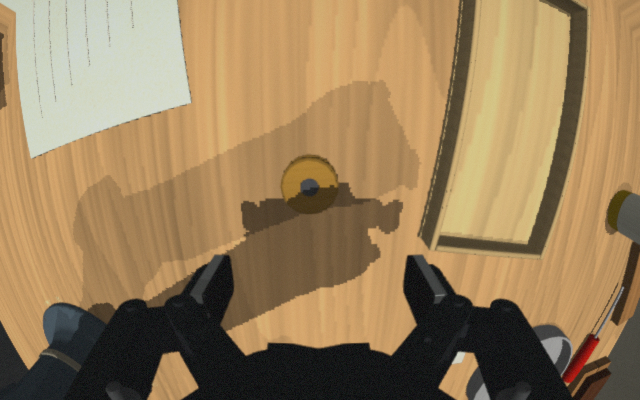

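Sheave 1's bore is at (309,187), and the tray's near corners are at about (421,240) and (541,257).

```bash
python3 -c "
from h import *
d=np.load('w7.npz');o=dict(ee_pos=d['p'],orientation=d['R']);s=dict(K=d['K'],T_tool_cam=d['T'])
print(wplane(s,o,[(309,187)],.022),wplane(s,o,[(436,250),(543,257)],.035))
rows((.35,.271,.003,0))"
```

```text
[[0.3487 0.2768 0.022 ]] [[0.4583 0.224  0.035 ]
 [0.5889 0.2072 0.035 ]]
t 17.1 pos [0.3553 0.265  0.1204] yang -0.19 q [-1.2963  0.276   0.6627  2.2056 -0.2531  0.732  -0.4656] gw 1.0
[0.6, -0.53, 11.74, 0.03, 0.0, -0.19]
```

Call:
apply_moves --pt "1 -0.6 4 0 0 0 0" --pt "1 -0.6 8 0 0 0 0" --pt "1 -0.6 11 0 0 0 0" --pt "1 -0.6 11.7 0 0 0 0" --pt "1 -0.6 11.7 0 0 0 1" --pt "1 -0.6 11.7 0 0 0 1" --pt "1 -0.6 11.7 0 0 0 1" --pt "1 -0.6 11.7 0 0 0 1"

```text
time_s: 18.1
ee_pos: [0.3488, 0.2766, 0.0047]
orientation: [[0.0, 1.0, 0.001], [1.0, -0.0, 0.002], [0.002, 0.001, -1.0]]
force: [0.3, -1.8, 6.3]
grip_width: 0.543
finger_force: 40.2
```

```bash
python3 -c "
from h import *
rows((.35,.275,.1,0),(.66,.022,.1,0))"
```

```text
t 18.1 pos [0.3488 0.2766 0.0047] yang -0.02 q [-1.1416  0.5015  0.4685  2.2681 -0.5043  0.4674 -0.2671] gw 0.543
[-0.14, 0.13, -9.54, 0.08, -0.12, -0.02]
[-25.43, 31.14, -9.55, 0.08, -0.12, -0.02]
```

Call:
apply_moves --pt "0 0 -5.5 0 0 0 1" --pt "-3 3.7 -9.5 0 0 0 1" --pt "-25.4 31.1 -9.5 0 0 0 1" --pt "-25.4 31.1 -9.5 0 0 0 1" --pt "-25.4 31.1 -9.5 0 0 0 1" --pt "-25.4 31.1 -9.5 0 0 0 1" --pt "-25.4 31.1 -9.5 0 0 0 1" --pt "-25.4 31.1 -9.5 0 0 0 1"

```text
time_s: 19.1
ee_pos: [0.6609, 0.0193, 0.0991]
orientation: [[0.002, 1.0, 0.002], [1.0, -0.002, -0.001], [-0.001, 0.002, -1.0]]
force: [0.5, 0.4, -1.7]
grip_width: 0.544
finger_force: 43.0
```

Call:
apply_moves --pt "0 0 0 0 0 0 1" --pt "0 0 0 0 0 0 1"

```text
time_s: 19.35
ee_pos: [0.6582, 0.0229, 0.0982]
orientation: [[-0.0, 1.0, -0.001], [1.0, 0.0, 0.001], [0.001, -0.001, -1.0]]
force: [-0.1, 1.1, -1.7]
grip_width: 0.542
finger_force: 43.0
```

```bash
python3 -c "
from h import *
rows((.66,.022,.0105,0))"
```

```text
t 19.35 pos [0.6582 0.0229 0.0982] yang 0.01 q [-0.5087  0.6393  0.6031  1.7228 -0.4407  0.9197  0.2752] gw 0.542
[-0.1, 0.19, 8.77, -0.07, -0.06, 0.01]
```

Call:
apply_moves --pt "0 0.2 4 0 0 0 1" --pt "0 0.2 6.5 0 0 0 1" --pt "0 0.2 8 0 0 0 1" --pt "0 0.2 8.8 0 0 0 1" --pt "0 0.2 8.8 0 0 0 1" --pt "0 0.2 8.8 0 0 0 0.3" --pt "0 0.2 8.8 0 0 0 0.3" --pt "0 0.2 8.8 0 0 0 0.3"

```text
time_s: 20.35
ee_pos: [0.6615, 0.022, 0.0108]
orientation: [[0.0, 1.0, 0.001], [1.0, -0.0, 0.0], [0.0, 0.001, -1.0]]
force: [-0.1, -0.6, 0.6]
grip_width: 0.699
finger_force: 0.0
```

```bash
python3 -c "
from h import *
rows((.66,.022,.14,0),(.4175,-.131,.14,94.5),(.4175,-.131,.14,-85.5))"
```

```text
t 20.35 pos [0.6615 0.022  0.0108] yang -0.02 q [-0.4591  0.7497  0.5338  1.7553 -0.5161  0.7791  0.3321] gw 0.699
[0.01, -0.14, -12.92, 0.06, -0.01, -0.02]
[-15.3, -24.38, -12.94, 0.05, 0.04, -94.52]
[-15.3, -24.38, -12.94, 0.04, -0.05, 85.48]
```

Call:
apply_moves --pt "0 0 -5 0 0 0 0.3" --pt "0 0 -11 0 0 0 0.2" --pt "-15.3 -24.3 -11 0 0 84.7 0" --pt "-15.3 -24.3 -11 0 0 84.7 0" --pt "-15.3 -24.3 -11 0 0 84.7 0" --pt "-15.3 -24.3 -11 0 0 84.7 0" --pt "-15.3 -24.3 -11 0 0 84.7 0" --pt "-15.3 -24.3 -11 0 0 84.7 0"

```text
time_s: 21.35
ee_pos: [0.4153, -0.1322, 0.1205]
orientation: [[0.907, 0.42, 0.0], [0.42, -0.907, 0.003], [0.001, -0.002, -1.0]]
force: [0.5, -0.4, 1.2]
grip_width: 1.0
finger_force: 0.0
```

```bash
python3 -c "
from h import *
rows((.4175,-.131,.13,-85.3))"
```

```text
t 21.35 pos [ 0.4153 -0.1322  0.1205] yang -65.14 q [-0.6424  0.3714  1.0582  2.2313 -0.4703  0.7798 -0.4046] gw 1.0
[0.25, -0.02, -0.95, -0.15, -0.04, 20.16]
```

Call:
apply_moves --pt "0 0 0 0 0 10 0" --pt "0.2 0 0 0 0 20.2 0" --pt "0.2 0 0 0 0 20.2 0" --pt "0.2 0 0 0 0 20.2 0"

```text
time_s: 21.85
ee_pos: [0.4198, -0.13, 0.1203]
orientation: [[0.995, 0.095, 0.0], [0.095, -0.995, 0.0], [0.0, -0.0, -1.0]]
force: [0.5, 0.3, 0.0]
grip_width: 1.001
finger_force: 0.0
```

```bash
python3 -c "
from h import *
s=vision.snapshot('wrist')
o=env.get_obs();s=vision.snapshot('wrist')
cv2.imwrite('pics/w8.png',s['pixels'])
np.savez('w8.npz',p=o['ee_pos'],R=o['orientation'],K=s['K'],T=s['T_tool_cam'])
rows((.4175,-.131,.004,-85.3))"
```

```text
t 21.95 pos [ 0.4198 -0.13    0.1203] yang -84.59 q [-0.7015  0.4265  1.1484  2.226  -0.5486  0.8107 -0.667 ] gw 1.005
[-0.24, 0.08, 11.63, -0.03, -0.02, 0.71]
```

View pics/w8.png

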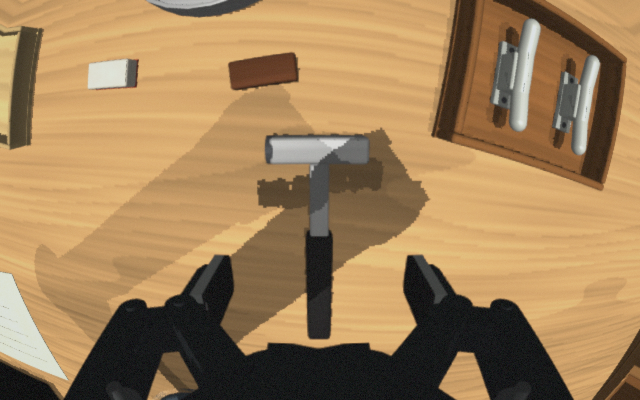

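Both cleats stand side by side in the box. The hammer head is centred at (317,150), the front edge of the grip is at (319,233) and the grip end at (319,338).

```bash
python3 -c "
from h import *
d=np.load('w8.npz');o=dict(ee_pos=d['p'],orientation=d['R']);s=dict(K=d['K'],T_tool_cam=d['T'])
print(wplane(s,o,[(317,150),(319,233),(319,338),(318.5,200)],.021))
rows((.4175,-.131,.004,-85.3))"
```

```text
[[ 0.4622 -0.1253  0.021 ]
 [ 0.3918 -0.1336  0.021 ]
 [ 0.2717 -0.1453  0.021 ]
 [ 0.4212 -0.1304  0.021 ]]
t 21.95 pos [ 0.4198 -0.13    0.1203] yang -84.59 q [-0.7015  0.4265  1.1484  2.226  -0.5486  0.8107 -0.667 ] gw 1.005
[-0.24, 0.08, 11.63, -0.03, -0.02, 0.71]
```

Call:
apply_moves --pt "0 0 4 0 0 0 0" --pt "0 0 8 0 0 0 0" --pt "0 0 11 0 0 0 0" --pt "0 0 11.7 0 0 0 0" --pt "0 0 11.7 0 0 0 1" --pt "0 0 11.7 0 0 0 1" --pt "0 0 11.7 0 0 0 1" --pt "0 0 11.7 0 0 0 1" --squeeze 90

```text
time_s: 22.95
ee_pos: [0.4204, -0.1302, 0.0041]
orientation: [[0.996, 0.093, 0.001], [0.093, -0.996, 0.0], [0.001, 0.0, -1.0]]
force: [-4.3, 3.1, 21.7]
grip_width: 0.162
finger_force: 89.4
```

```bash
python3 -c "
from h import *
rows((.420,-.13,.12,-84.5),(.54,.385,.12,-6.35))"
```

```text
t 22.95 pos [ 0.4204 -0.1302  0.0041] yang -84.64 q [-0.4281  0.605   0.8171  2.291  -0.8562  0.5818 -0.4199] gw 0.162
[-0.02, -0.02, -11.59, 0.01, -0.09, -0.14]
[16.74, -50.18, -11.57, 0.06, -0.07, -78.29]
```

Call:
apply_moves --pt "0 0 -0.5 0 0 0 1" --pt "0 0 -1.5 0 0 0 1" --pt "0 0 -3 0 0 0 1" --pt "0 0 -5 0 0 0 1" --pt "0 0 -7 0 0 0 1" --pt "0 0 -9 0 0 0 1" --pt "0 0 -10 0 0 0 1" --pt "0 0 -10 0 0 0 1"

```text
time_s: 23.95
ee_pos: [0.4201, -0.1298, 0.1036]
orientation: [[0.996, 0.093, 0.001], [0.093, -0.996, 0.0], [0.001, -0.0, -1.0]]
force: [0.3, -0.3, -3.5]
grip_width: 0.158
finger_force: 88.5
```

```bash
python3 -c "
from h import *
o=env.get_obs();print(o['force'],o['torque'])
s=vision.snapshot('wrist')
cv2.imwrite('pics/w9.png',s['pixels'])
rows((.54,.385,.11,-6.35))"
```

```text
[ 0.2956 -0.2785 -3.5143] [ 0.0172 -0.0372  0.0381]
t 24.0 pos [ 0.4196 -0.1297  0.1031] yang -84.65 q [-0.6581  0.4512  1.0982  2.2401 -0.588   0.7761 -0.6371] gw 0.159
[16.78, -50.12, -0.66, -0.03, -0.01, -78.3]
```

View pics/w9.png

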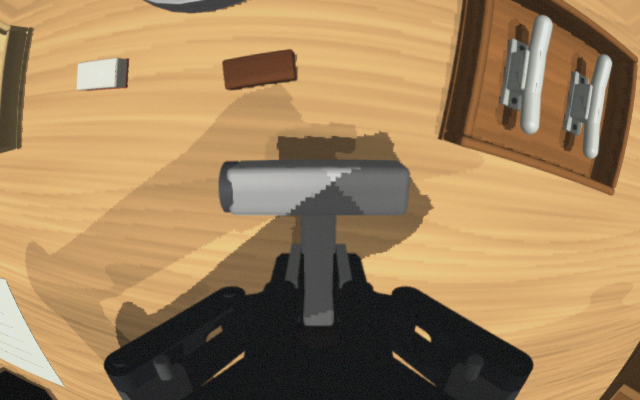

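The hammer is held level, and the wrist moment is about 0.04 N m, so it is balanced. I'll carry it over gently in graded steps.

Call:
apply_moves --pt "0.3 -1 0 0 0 -1.6 1" --pt "1 -3 -0.5 0 0 -4.7 1" --pt "2 -6 -1 0 0 -9.4 1" --pt "3.2 -9.5 -1 0 0 -14.9 1" --pt "4.4 -13 -1 0 0 -20.4 1" --pt "5.5 -16.5 -1 0 0 -25.8 1" --pt "6.9 -20.5 -1 0 0 -32.1 1" --pt "8.2 -24.5 -1 0 0 -38.4 1"

```text
time_s: 25.0
ee_pos: [0.4783, 0.1235, 0.1126]
orientation: [[0.719, 0.695, -0.001], [0.695, -0.719, -0.0], [-0.001, -0.001, -1.0]]
force: [1.4, 0.2, -3.5]
grip_width: 0.162
finger_force: 88.5
```

```bash
python3 -c "
from h import *
rows((.54,.385,.11,-6.35))"
```

```text
t 25.0 pos [0.4783 0.1235 0.1126] yang -45.99 q [-1.0504  0.4546  0.9178  2.1107 -0.5024  0.8096 -0.6249] gw 0.162
[22.61, -14.52, 0.24, -0.06, 0.05, -39.64]
```

Call:
apply_moves --pt "3.6 -2.3 0 0 0 -6.3 1" --pt "7.2 -4.6 0 0 0 -12.7 1" --pt "10.9 -7 0 0 0 -19 1" --pt "14.5 -9.3 0 0 0 -25.3 1" --pt "17.9 -11.5 0 0 0 -31.3 1" --pt "20.6 -13.2 0 0 0 -36 1" --pt "22.6 -14.5 0 0 0 -39.6 1" --pt "22.6 -14.5 0 0 0 -39.6 1"

```text
time_s: 26.0
ee_pos: [0.5403, 0.3855, 0.1115]
orientation: [[0.112, 0.994, -0.002], [0.994, -0.112, -0.0], [-0.0, -0.002, -1.0]]
force: [-0.4, -1.1, -3.4]
grip_width: 0.163
finger_force: 88.5
```

```bash
python3 -c "
from h import *
s=vision.snapshot('top')
o=env.get_obs();s=vision.snapshot('wrist')
cv2.imwrite('pics/w10.png',s['pixels'])
np.savez('w10.npz',p=o['ee_pos'],R=o['orientation'],K=s['K'],T=s['T_tool_cam'])
rows((.54,.385,.011,-6.35))"
```

```text
t 26.1 pos [0.5409 0.3818 0.112 ] yang -6.68 q [-1.122   0.6421  0.6587  1.7052 -0.4636  0.9588 -0.4028] gw 0.161
[0.33, -0.11, 10.1, -0.1, 0.13, -0.33]
```

View pics/w10.png

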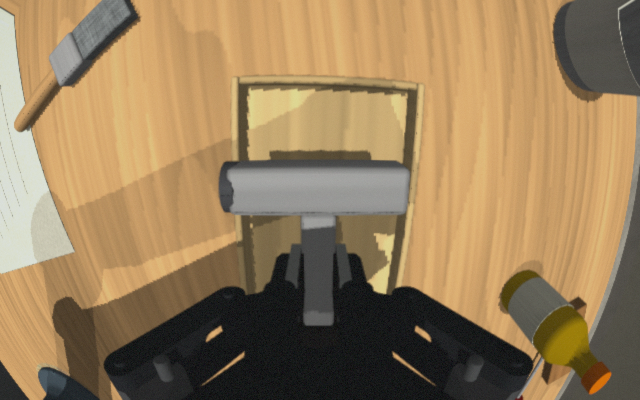

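The hammer is level over the tray. The tray's far rim corners are at (235,77) and (423,86), and the glue bottle is clear at about (545,320). That was my 14th and last picture, so I'll check the rest numerically.

```bash
python3 -c "
from h import *
d=np.load('w10.npz');o=dict(ee_pos=d['p'],orientation=d['R']);s=dict(K=d['K'],T_tool_cam=d['T'])
P=wplane(s,o,[(235,77),(423,86),(403,296)],.035);print(P,np.linalg.norm(P[1]-P[0]),np.degrees(np.arctan2(*(P[1]-P[0])[1::-1])))
u=(P[1]-P[0])[:2];u/=np.linalg.norm(u);v=np.array([-u[1],u[0]]);print('centre',(P[0]+P[1])[:2]/2-.135*v)
rows((.54,.385,.011,-6.35))"
```

```text
[[0.4937 0.4886 0.035 ]
 [0.6266 0.4679 0.035 ]
 [0.6061 0.2941 0.035 ]] 0.13447317291091762 -8.840039069900937
centre [0.5394 0.3448]
t 26.1 pos [0.5409 0.3818 0.112 ] yang -6.68 q [-1.122   0.6421  0.6587  1.7052 -0.4636  0.9588 -0.4028] gw 0.161
[0.33, -0.11, 10.1, -0.1, 0.13, -0.33]
```

Call:
apply_moves --pt "0.5 0 1 0 0 0 1" --pt "0.5 0 3 0 0 0 1" --pt "0.5 0 5 0 0 0 1" --pt "0.5 0 7 0 0 0 1" --pt "0.5 0 8.3 0 0 0 1" --pt "0.5 0 9 0 0 0 1" --pt "0.5 0 9.4 0 0 0 1" --pt "0.5 0 9.4 0 0 0 1"

```text
time_s: 27.1
ee_pos: [0.5427, 0.3876, 0.0195]
orientation: [[0.116, 0.993, 0.0], [0.993, -0.116, 0.0], [0.0, 0.0, -1.0]]
force: [0.3, -0.4, -3.6]
grip_width: 0.159
finger_force: 88.5
```

```bash
python3 -c "
from h import *
rows((.542,.388,.0108,-6.6))"
```

```text
t 27.1 pos [0.5427 0.3876 0.0195] yang -6.68 q [-1.0746  0.7563  0.5827  1.741  -0.5476  0.8118 -0.347 ] gw 0.159
[0.03, -0.07, 0.87, 0.02, -0.02, -0.08]
```

Call:
apply_moves --pt "0 0 0.4 0 0 0 1" --pt "0 0 0.7 0 0 0 1" --pt "0 0 0.9 0 0 0 1" --pt "0 0 0.9 0 0 0 1"

```text
time_s: 27.6
ee_pos: [0.5425, 0.3875, 0.0103]
orientation: [[0.116, 0.993, 0.0], [0.993, -0.116, 0.0], [0.0, 0.0, -1.0]]
force: [-1.4, 0.4, -4.0]
grip_width: 0.156
finger_force: 88.5
```

Call:
apply_moves --pt "0 0 0.1 0 0 0 1" --pt "0 0 0.1 0 0 0 1"

```text
time_s: 27.85
ee_pos: [0.5425, 0.3875, 0.0103]
orientation: [[0.116, 0.993, -0.0], [0.993, -0.116, 0.001], [0.001, -0.0, -1.0]]
force: [-3.2, -0.8, 6.5]
grip_width: 0.159
finger_force: 89.7
```

In contact, so I'll release with a partial opening and rise.

Call:
apply_moves --pt "0 0 0 0 0 0 0.6" --pt "0 0 0 0 0 0 0.6" --pt "0 0 0 0 0 0 0.6" --pt "0 0 -2 0 0 0 0.6" --pt "0 0 -6 0 0 0 0.6" --pt "0 0 -12 0 0 0 0.6" --pt "0 0 -18 0 0 0 0.6"

```text
time_s: 28.72
ee_pos: [0.5426, 0.3872, 0.1925]
orientation: [[0.117, 0.993, 0.001], [0.993, -0.117, 0.001], [0.001, 0.001, -1.0]]
force: [0.2, 0.3, 0.1]
grip_width: 0.404
finger_force: 0.0
```

```bash
python3 -c "
from h import *
rows((.4,.1,.2,0))"
```

```text
t 28.73 pos [0.5426 0.3872 0.1925] yang -6.71 q [-1.1604  0.5659  0.7124  1.63   -0.4048  1.0971 -0.455 ] gw 0.404
[-30.19, -10.81, -0.79, 0.06, -0.04, -6.71]
```

Call:
apply_moves --pt "-30 -10.8 -3 0 0 0 0.6" --pt "-30 -10.8 -3 0 0 0 0.6" --pt "-30 -10.8 -3 0 0 0 0.6" --pt "-30 -10.8 -3 0 0 0 0.6" --pt "-30 -10.8 -3 0 0 0 0.6" --pt "-30 -10.8 -3 0 0 0 0.6" --pt "-30 -10.8 -3 0 0 0 0.6" --pt "-30 -10.8 -3 0 0 0 0.6"

```text
time_s: 29.72
ee_pos: [0.4012, 0.1033, 0.2197]
orientation: [[0.115, 0.993, 0.001], [0.993, -0.115, -0.0], [0.0, 0.001, -1.0]]
force: [0.6, 0.4, 0.0]
grip_width: 0.396
finger_force: 0.0
```

Run:
```python
from h import *
s=vision.snapshot("top");im=s["pixels"]
def show(name,u0,u1,v0,v1,fn,amin,z):
    for st,ce,m in blobs(im[v0:v1,u0:u1],fn,amin):
        ys,xs=np.nonzero(m);(c,wh,a)=cv2.minAreaRect(np.c_[xs,ys].astype(np.float32))
        P=plane(s,[np.array(ce)+[u0,v0]],z)[0];print(name,P,"size px",np.round(wh,1),"ang",round(a,1),"area",st[4])
show("tray grey",150,245,185,242,lambda h,s,v:(s<50)&(v>80),25,.025)
show("tray dark",150,245,185,242,lambda h,s,v:v<60,40,.025)
show("box grey",425,500,175,232,lambda h,s,v:(s<60)&(v>80),50,.045)
show("dish brass",300,375,128,198,lambda h,s,v:(s>90)&(v>60),60,.027)
show("glue orange",200,260,95,150,lambda h,s,v:(h<14)&(s>170)&(v>90),10,.16)
```

```text
tray grey [0.5447 0.4099 0.025 ] size px [34.1 31.4] ang 8.1 area 442
tray dark [0.5314 0.2906 0.025 ] size px [45.2  6.2] ang 6.0 area 274
box grey [ 0.5514 -0.2857  0.045 ] size px [11.8 39.1] ang 3.0 area 342
box grey [ 0.5451 -0.367   0.045 ] size px [11.8 39.2] ang 3.0 area 345
dish brass [0.6498 0.0583 0.027 ] size px [35. 69.] ang 0.0 area 581
dish brass [ 0.6489 -0.0935  0.027 ] size px [69. 36.] ang 90.0 area 661
dish brass [0.6597 0.0205 0.027 ] size px [17. 16.] ang 90.0 area 225
dish brass [ 0.6593 -0.052   0.027 ] size px [17. 16.] ang 90.0 area 229
```

```bash
python3 -c "
from plant import env
print(env.hand_in())"
```

```text
the job is handed in; nothing more can be done
None
```

The job is handed in after about 30 s of robot time: both cleats stand side by side in the box, both sheaves lie flat in the dish, and the hammer lies in the tray after a level carry; I left the glue bottle alone, though my last camera check did not pick it out.

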